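Stand the toppled pressure gauge up and park it against the strip

TASK

The pressure gauge has fallen on its back: push it over with the fingertips until it stands on its foot again, then push it along the bench until the whole rear edge of its foot is against the front of the black magnetic strip, dial facing the robot. Do not pick the gauge up, and leave the nozzle tips, the brass nozzle body and the red filter cup undisturbed.

Things in the scene. Friction and masses are not known exactly. Their poses are not given: they have to be found in the camera images.
- gauge: Loose pressure gauge (white dial, chrome bezel) on a dark flat cast foot, 0.5 to 0.9 kg, 104 mm high. Origin: centre of the foot's underside. Own axes: z up when standing, -x the way the dial looks. Foot: 90 mm deep (x), 80 wide (y), 16 thick. Starts on its back, dial up: own z level, pointing away from the robot (within 30 degrees), own x down; the foot stands on its rear edge as a wall 90 mm high.
- foot_front (a point): Middle of the foot's front upper edge, gauge frame (-45, 0, 16) mm. At the start it is the top edge of the upright foot, on the side of the dial. Pushing the foot's inner (dial-side) face near this edge towards the robot rolls the gauge about its foot's rear edge, with 2 to 5 N; past about 40 degrees it falls on to its foot by itself.
- dial (a point): Centre of the dial face, gauge frame (8, 0, 70) mm; bezel diameter 68 mm. At the start the dial face is level, 37 mm above the bench. When it stands, the front 53 mm of the foot lie free before the dial. The case is carried by a plate flush with the foot's rear edge.
- heel_left (a point): Left (+y) end of the rear lower edge of the gauge's foot, gauge frame (45, 40, 0) mm. It rests on the bench at the start and at the end.
- heel_right (a point): Right (-y) end of the rear lower edge of the gauge's foot, gauge frame (45, -40, 0) mm.
- strip: Black magnetic strip, fixed on the bench near its back, 620 mm long (y), 26 mm high. Origin: bottom of its front face (towards the robot) at mid-length; own x points square into the strip, away from the robot, own y along it: the front face is the plane x = 0. Thin tools hang at its ends, more than 220 mm from the middle.
- tip1: Pale pink ceramic nozzle tip, 22 mm diameter, 20 mm high, loose, standing on the bench; leave alone. Origin: centre of its underside.
- tip2: Pale pink ceramic nozzle tip, 22 mm diameter, 20 mm high, loose, standing on the bench; leave alone. Origin: centre of its underside.
- tip3: Pale pink ceramic nozzle tip, 22 mm diameter, 20 mm high, loose, standing on the bench; leave alone. Origin: centre of its underside.
- tip4: Pale pink ceramic nozzle tip, 22 mm diameter, 20 mm high, loose, standing on the bench; leave alone. Origin: centre of its underside.
- nozzle_body: Brass nozzle body with dull patina, 34 mm diameter, 52 mm high, with a short side spout reaching 31 mm from its axis, loose; leave alone. Origin: centre of its underside.
- filter_cup: Red polypropylene filter cup, open at the top, rim 58 mm diameter, 70 mm high, loose; leave alone. Origin: centre of its underside.
Not all that is in view belongs to the job. What is shaped like the gauge but purple is not meant.

How it is judged (in metres and radians):
On the way, in this order (a step that is already met when the one before it is completed fails the run):
1. the gauge stands on its foot, still away from the strip (angle between gauge's own z axis and vertical below 0.06 rad and height (world z) of gauge below 0.006 m and x of gauge in the frame of strip below -0.08 m), for 0.2 s.
2. the rear edge of the foot is against the strip (x of each of heel_left, heel_right in the frame of strip above -0.008 m and angle between gauge's own z axis and vertical below 0.06 rad), for 0.2 s.
At the end, for the whole second after the job is handed in: The gauge stands upright on the bench (within 3.4 degrees) and at rest, both ends of the rear edge of its foot within 8 mm of the strip's front face, within the strip's length; the tips, nozzle body and cup stand within 20 mm of where they were (all of step 2 and height (world z) of gauge below 0.006 m and y of gauge in the frame of strip between -0.27 and 0.27 m and linear speed of gauge below 0.02 m/s and distance of each of tip1, tip2, tip3, tip4, nozzle_body, filter_cup from where it was at the start of the episode below 0.02 m and angle between each of tip1, tip2, tip3, tip4, nozzle_body, filter_cup's own z axis and vertical below 0.2 rad); the robot touches nothing.
It fails at once if the gauge is lifted off the bench (an end of its foot's rear edge more than 25 mm up) (height (world z) of any of heel_left, heel_right above 0.025 m).
It fails at once if a nozzle tip, the nozzle body or the cup is pushed more than 20 mm or tipped (distance of any of tip1, tip2, tip3, tip4, nozzle_body, filter_cup from where it was at the start of the episode above 0.02 m or angle between any of tip1, tip2, tip3, tip4, nozzle_body, filter_cup's own z axis and vertical above 0.5 rad).
It also fails if it takes over 64 s, if anything falls off the work surface, if the arm or the gripper's body presses on something with over 40 N, if the wrist force passes 120 N, or if a joint passes its speed limit or range.

ROBOT

A 7-joint arm with a two-finger parallel gripper is mounted at the origin on the work surface. World frame = base frame: x ahead of the robot, y to its left, z up, the work surface at z = 0. Lengths are in mm, angles in rad, forces in N, time in s.
With the tool pointing down it reaches from about 400 to 875 mm from the base axis. Payload 4.4 kg.
Tool frame: the origin (TCP) lies at the very end of the fingers, on their centre line; the grasp point (between the pads) lies 19 mm behind it; y points along the fingers, x is the direction in which the jaws open and shut, and the axes are right-handed (so a half turn about y gives the same grasp; the last joint's range is limited). The gripper opens to 85 mm and grips with 20 to 120 N. Pads are 22 mm wide; open, the fingers measure 114 mm over their backs; the gripper's body (76 mm by 85 mm) begins 54 mm behind the grasp point. The pads swing forward as they close: fully open they stand 13 mm farther back than shut.
Start: joints at [-1.228, 0.628, 0.038, 1.517, -0.027, 0.996, -0.02], TCP at [258.358, 596.464, 193.613] pointing down, gripper open.
Joint ranges: [-3.06, 3.06], [-0.37, 2.12], [-1.25, 1.32], [0.18, 2.47], [-1.1, 4.24], [0.23, 1.98], [-2.94, 2.94]. Speed limits (rad/s): [2.57, 2.57, 3.14, 3.14, 3.14, 3.14, 3.14].

INTERFACE

Orientations are given as [roll, pitch, yaw] about the fixed x, y, z axes, in that order (R = Rz(yaw) Ry(pitch) Rx(roll)).
In Python, from cell import readout, eyes, finish_job gives the robot as it stands. The module is installed in compiled form; this text tells all that it offers.
- The arm moves only by the tool apply_moves, never from a script. Its argument "commands" is a list that holds one entry, the list of rows, each a list of 6 numbers: the shift along the tool's x, y, z in units of 0.04 m (1.0 is 0.04 m), then the turn, a rotation vector about the tool's x, y, z in units of 5 degrees (1.0 is 5 degrees). A call has 1 to 8 rows; each row shifts and turns the pose as measured when the row begins, along the tool's axes as they then stand; what a row does not reach is not made up. A row lasts 1/12 s, in which the tool goes at most 41.7 mm and 7.16 degrees, less where a joint would pass 70% of its speed; a pose out of reach is approached as far as the arm can. A call with a number of a shift or a turn outside -1 to 1 is refused whole. A call with a gripper value outside its range is refused whole. "claw" is the finger opening in mm, from 0 to 85.4, set as the call begins (left out, the last holds). The fingers move at their own pace and stop on an object; the grip force is fixed at half the most. Time passes only in rows, so rows that do not move let the fingers close. It gives the time, the measured TCP pose, the force and the opening at its end, in the units of the state.
- readout.read_state(): the state, without advancing time (a new reading comes with each control period).
- eyes.get_image(name): name is "scene" or "top"; returns a dict with "image" (400x640x3 uint8, red, green, blue), "mtx" (3x3 intrinsics, pixels), "k1" (the pictures are not rectified: a ray, as slopes to the right and down, at radius r is drawn at 1 + k1 r^2 times it, then the intrinsics apply), "rvec" (rotation vector, rad) and "tvec" (3), from world to camera coordinates, as OpenCV has them. Camera axes: x right, y down, z forward; pixel columns grow to the right and rows downward; lengths in mm; the calibration is good to about 2 mm. A picture is of the moment at which its call begins. There is no depth.
- finish_job(): hands the job in, once; it reports no verdict.
The state is a dict: "clock": time; "qpos": joint angles; "qd": joint speeds; "tau": joint torques, N m; "eef_pos": TCP position; "tool_rot": TCP orientation; "force": force on the tool from outside, world axes, zero at the start; "torque": the same for the moment, N m; "width": finger opening in mm.
Only numpy, scipy, OpenCV 4.12 (cv2) and the standard library are available. Lean on these libraries where they do the work, as an engineer would, in place of code of your own. Each camera call takes 0.05 s, during which the arm holds its last target. There are 200 camera calls.

## Working session

There is one attempt and no reset: what is moved stays moved. The work goes in short steps, Python scripts to look and compute and a tool call to move; the robot and the scene stay as the last step left them, time stands still between calls to the robot, and variables do not carry over. Pictures are saved under pics/ and viewed, about 8 in all and at most 12, crops included, and the job is handed in when it is done.

Besides the shell and the picture viewer there is one more tool, called as name(argument=value, ...) on one line, values as JSON. apply_moves: Moves the arm, as the interface text tells. Shifts and turns lie within -1 to 1; 1 stands for 0.04 m of shift or 5 degrees of turn. Its arguments: {"type":"object","properties":{"commands":{"type":"array"},"claw":{"type":"number"}},"required":["commands"]}

```bash
mkdir -p pics; cat > h.py <<'E'
import numpy as np, cv2
from cell import readout, eyes, finish_job
from scipy.spatial.transform import Rotation as Ro
def cam(n):
    d=eyes.get_image(n); return d
def ray(d,u,v):
    K=np.array(d['mtx']); x=(u-K[0,2])/K[0,0]; y=(v-K[1,2])/K[1,1]
    xd=np.array([x,y]); p=xd.copy()
    for _ in range(20): p=xd/(1+d['k1']*(p@p))
    R=cv2.Rodrigues(np.array(d['rvec'],float))[0]; t=np.array(d['tvec'],float).ravel()
    return -R.T@t, R.T@np.array([p[0],p[1],1])
def onz(d,u,v,z=0):
    o,r=ray(d,u,v); return o+r*(z-o[2])/r[2]
def st():
    s=readout.read_state(); print({k:np.round(s[k],3).tolist() for k in('clock','eef_pos','tool_rot','force','width','qpos')}); return s
E
python3 - <<'E'
from h import *
s=st(); print(s['tool_rot'])
for n in('scene','top'):
    d=cam(n); cv2.imwrite(f'pics/{n}0.png',d['image'][:,:,::-1]); o,r=ray(d,320,200); print(n,o,r,d['mtx'],d['k1'])
E
```

```text
{'clock': 0.0, 'eef_pos': [258.09, 595.779, 192.686], 'tool_rot': [-1.571, 0.002, 1.162], 'force': [-1.059, -0.631, 0.665], 'width': 85.707, 'qpos': [-1.228, 0.629, 0.038, 1.518, -0.027, 0.996, -0.02]}
[-1.57080338  0.00193979  1.16195175]
scene [1179.6271739   301.98210667  695.25093309] [-0.64103166 -0.36413769 -0.6756947 ] [[456.08065065   0.         318.46429285]
 [  0.         456.08065065 203.8112119 ]
 [  0.           0.           1.        ]] 0.00030757299490627747
top [ 509.98985175  -23.59781937 1139.6355851 ] [ 0.07941263 -0.00492749 -0.99722816] [[450.5394888    0.         327.09732062]
 [  0.         450.5394888  189.46811726]
 [  0.           0.           1.        ]] -0.03899520276844989
```

View pics/scene0.png

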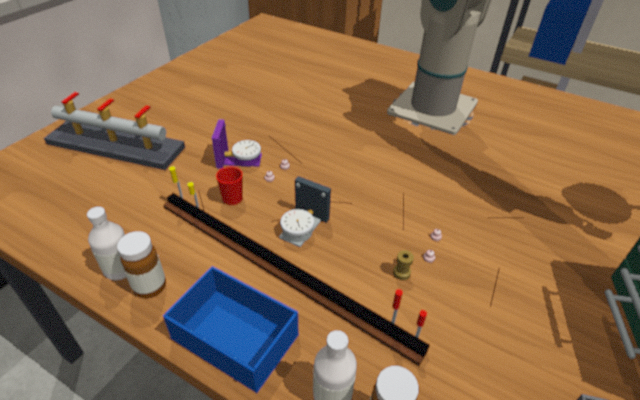

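View pics/top0.png

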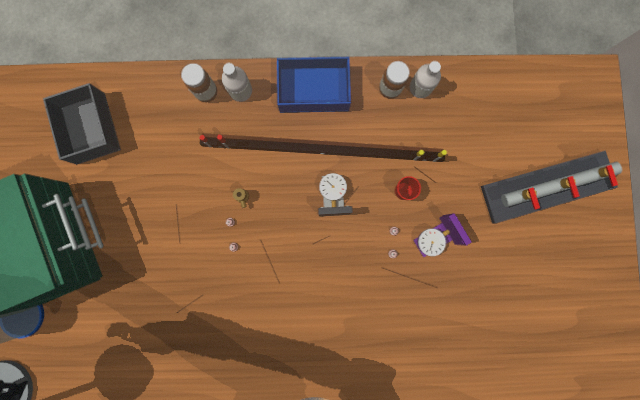

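The top view shows the gauge with its dial at (333,187) and the foot's top edge as a dark bar at about (335,211). The strip front runs roughly from (200,146) to (455,160). The cup (407,188), tips and nozzle body (240,195) are all well to the sides.

```bash
python3 - <<'E'
from h import *
d=cam('top'); im=d['image'][:,:,::-1].copy(); g=im.max(2)
# foot bar
m=np.zeros(g.shape,np.uint8); m[198:222,308:362]=(im[198:222,308:362].max(2)<85)
n,l,s,c=cv2.connectedComponentsWithStats(m); print(s[1:].tolist())
k=1+s[1:,4].argmax(); pts=np.argwhere(l==k)[:,::-1].astype(np.float32); r=cv2.minAreaRect(pts); print('foot',r)
for p in cv2.boxPoints(r): print(p,onz(d,*p,90).round(1))
# strip lower boundary
b=[]
for u in list(range(230,410,4)):
    col=g[130:175,u]<70
    i=np.flatnonzero(col)
    if len(i): b.append((u,130+i[0],130+i[-1]+.5))
b=np.array(b,float); 
P=np.array([onz(d,u,v,0)[:2] for u,_,v in b]); Q=np.array([onz(d,u,v,26)[:2] for u,_,v in b])
for A in(P,Q):
    f=np.polyfit(A[:,1],A[:,0],1); print('strip x=',f,'yaw dev deg',np.degrees(np.arctan(f[0])),np.std(A[:,0]-np.polyval(f,A[:,1])))
for u,v,z in((333,187,37),(394,231,20),(393,254,20),(230,222,20),(233,246,20),(240,195,50),(407,188,70)): print(u,v,onz(d,u,v,z).round())
big=cv2.resize(im[130:230,270:400],None,fx=6,fy=6,interpolation=cv2.INTER_CUBIC); cv2.imwrite('pics/c1.png',big)
E
```

```text
[[335, 207, 4, 2, 5], [319, 206, 33, 10, 77], [319, 208, 2, 1, 2], [322, 208, 1, 1, 1], [341, 208, 1, 1, 1], [348, 208, 1, 1, 1], [343, 210, 1, 1, 1], [346, 210, 1, 1, 1]]
foot ((335.4117736816406, 213.14706420898438), (7.276068687438965, 32.7423095703125), 75.96376037597656)
[318.64706 213.58823] [561.9 -24.9  90. ]
[350.41177 205.64706] [578.6 -99.5  90. ]
[352.17648 212.7059 ] [ 562.  -103.1   90. ]
[320.41177 220.64706] [545.4 -28.6  90. ]
strip x= [8.74379598e-02 7.23630061e+02] yaw dev deg 4.99711694666209 0.8507578823714074
strip x= [8.74379598e-02 7.18803080e+02] yaw dev deg 4.997116946662114 0.8313484279538969
333 187 [629. -62.  37.]
394 231 [ 517. -211.   20.]
393 254 [ 461. -206.   20.]
230 222 [550. 195.  20.]
233 246 [491. 188.  20.]
240 195 [614. 165.  50.]
407 188 [ 619. -238.   70.]
```

View pics/c1.png

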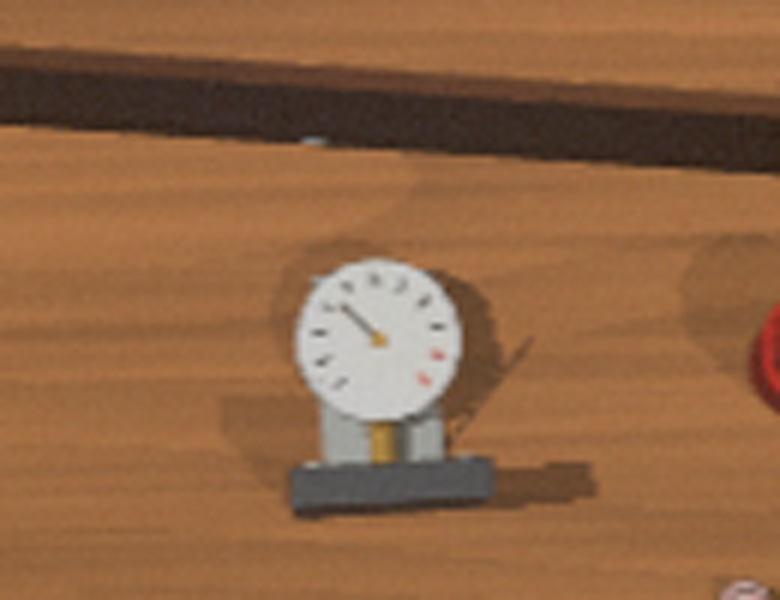

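```bash
python3 - <<'E'
from h import *
d=cam('top')
for n,u,v in (('inL',318.3,207.7),('inR',351.7,206.2),('outR',352.3,212.5),('outL',318.8,214)): print(n,onz(d,u,v,90).round(1))
E
```

```text
inL [575.7 -24.4  90. ]
inR [ 577.2 -102.5   90. ]
outR [ 562.5 -103.4   90. ]
outL [561.  -25.2  90. ]
```

apply_moves(commands=[[[0, 0, 0, 0, -0.98, 0], [0, 0, 0, 0, -0.98, 0], [0, 0, 0, 0, -0.98, 0], [0, 0, 0, 0, -0.98, 0], [0, 0, 0, 0, -0.98, 0], [-0.5, 0, -0.25, 0, 0, 0], [-0.85, 0, -0.45, 0, 0, 0], [-0.85, 0, -0.45, 0, 0, 0]]], claw=30)

```text
clock: 0.87
eef_pos: [299.9, 515.7, 190.0]
tool_rot: [-1.564, -0.003, 1.627]
force: [0.8, 0.2, -0.2]
width: 30.0
```

apply_moves(commands=[[[-0.9, 0, -0.45, 0, 0.45, 0], [-0.9, 0, -0.45, 0, 0, 0], [-0.9, 0, -0.45, 0, 0, 0], [-0.9, 0, -0.45, 0, 0, 0], [-0.9, 0, -0.45, 0, 0, 0], [-0.9, 0, -0.45, 0, 0, 0], [-0.9, 0, -0.45, 0, 0, 0], [-0.9, 0, -0.45, 0, 0, 0]]])

```text
clock: 1.53
eef_pos: [453.0, 220.5, 187.5]
tool_rot: [-1.564, -0.003, 1.592]
force: [0.8, 0.3, -0.7]
width: 29.8
```

apply_moves(commands=[[[-0.9, 0, -0.45, 0, 0, 0], [-0.9, 0, -0.45, 0, 0, 0], [-0.9, 0, -0.45, 0, 0, 0], [-0.9, 0, -0.45, 0, 0, 0], [-0.9, 0, -0.45, 0, 0, 0], [-0.9, 0, -0.45, 0, 0, 0], [0, 0, 0, 0, 0, 0]]])

```text
clock: 2.12
eef_pos: [570.4, -12.9, 186.5]
tool_rot: [-1.568, 0.003, 1.58]
force: [-0.4, -1.2, -0.9]
width: 30.1
```

Remaining: about +37 in x, −51 in y, then down to z≈68.

apply_moves(commands=[[[-0.65, 0, -0.45, 0, 0, 0], [-0.65, 0, -0.45, 0, 0, 0], [0, 0.7, 0, 0, 0, 0], [0, 0.7, 0, 0, 0, 0], [0, 0.7, 0, 0, 0, 0], [0, 0, 0, 0, 0, 0]]])

```text
clock: 2.62
eef_pos: [610.3, -72.5, 100.7]
tool_rot: [-1.574, 0.005, 1.57]
force: [-1.3, 0.0, -0.0]
width: 30.4
```

```bash
python3 - <<'E'
from h import *
st(); d=cam('scene'); cv2.imwrite('pics/s2.png',cv2.resize(d['image'][130:270,200:420,::-1],None,fx=3,fy=3,interpolation=cv2.INTER_CUBIC))
E
```

```text
{'clock': 2.617, 'eef_pos': [610.287, -72.55, 100.663], 'tool_rot': [-1.574, 0.005, 1.57], 'force': [-1.333, 0.033, -0.046], 'width': 30.385, 'qpos': [0.091, 0.685, -0.035, 1.711, 0.04, 0.743, 1.605]}
```

View pics/s2.png

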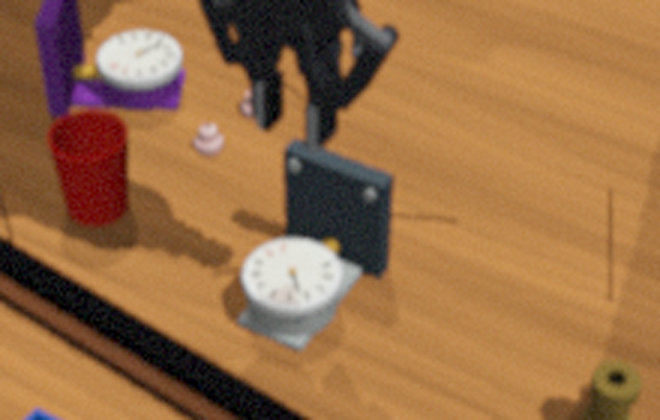

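```bash
python3 - <<'E'
from h import *
d=cam('scene')
def pr(P): return cv2.projectPoints(np.array([P],float),np.array(d['rvec'],float),np.array(d['tvec'],float),np.array(d['mtx']),np.array([d['k1'],0,0,0,0.]))[0].ravel().round(1)
for n,P in (('tcp',(610,-72,100)),('L',(610,-50,108)),('R',(610,-94,108)),('dial',(629,-62,37)),('footinL',(576,-24,90)),('footinR',(577,-102,90)),('tip',(517,-211,20)),('cup',(619,-238,70))): print(n,pr(P))
im=d['image'][:,:,::-1]; cv2.imwrite('pics/s3.png',cv2.resize(im[60:270,200:420],None,fx=2.5,fy=2.5))
print(st()['clock'])
E
```

```text
tcp [298.2 188.9]
L [307.7 189.8]
R [288.9 182. ]
dial [297.6 219.1]
footinL [327.6 191.6]
footinR [294.7 178.5]
tip [270.1 171.6]
cup [231.  174.5]
{'clock': 2.717, 'eef_pos': [613.822, -72.407, 105.319], 'tool_rot': [-1.581, 0.006, 1.571], 'force': [-0.152, 0.44, 0.957], 'width': 30.323, 'qpos': [0.09, 0.679, -0.035, 1.706, 0.04, 0.746, 1.605]}
2.7167
```

View pics/s3.png

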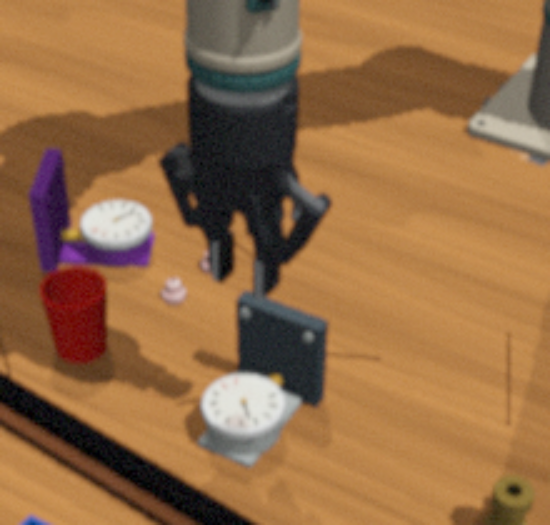

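apply_moves(commands=[[[0, 0, 0, 0, 0, 0], [0, 0, 0, 0, 0, 0]]])

```text
clock: 2.88
eef_pos: [615.8, -71.8, 108.4]
tool_rot: [-1.586, 0.006, 1.571]
force: [0.4, 0.5, 0.6]
width: 30.1
```

```bash
python3 - <<'E'
from h import *
st(); t=cam('top')['image'][130:240,280:400,::-1]; d=cam('scene')['image'][140:240,260:360,::-1]
a=cv2.resize(t,(392,360)); b=cv2.resize(d,(400,400)); a=cv2.resize(t,(400,367)); o=np.zeros((400,800,3),np.uint8); o[:367,:400]=a;o[:,400:]=b
cv2.imwrite('pics/m4.png',o); st()
E
```

```text
{'clock': 2.883, 'eef_pos': [615.801, -71.751, 108.438], 'tool_rot': [-1.586, 0.006, 1.571], 'force': [0.401, 0.457, 0.649], 'width': 30.116, 'qpos': [0.089, 0.676, -0.035, 1.704, 0.039, 0.748, 1.605]}
{'clock': 2.983, 'eef_pos': [616.221, -71.725, 108.752], 'tool_rot': [-1.587, 0.006, 1.571], 'force': [0.533, -0.644, 0.401], 'width': 29.89, 'qpos': [0.089, 0.675, -0.035, 1.703, 0.039, 0.748, 1.605]}
```

View pics/m4.png

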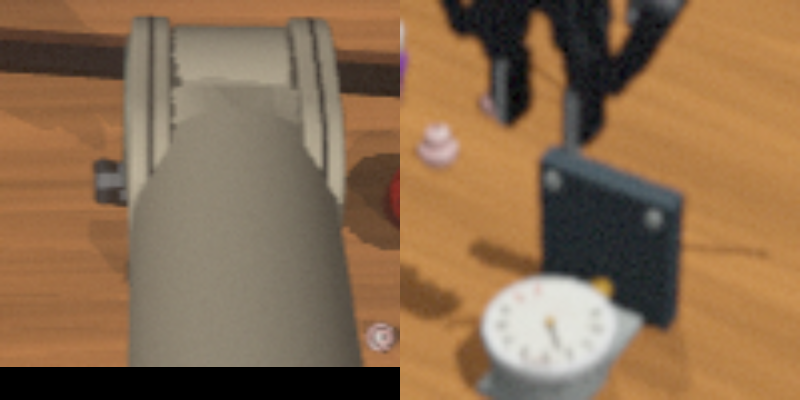

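```bash
python3 - <<'E'
from h import *
d=cam('scene')
for u,v in((306.2,176),(288.2,170.5),(297.2,173.3)):
    o,r=ray(d,u,v)
    for z in (100,115,130,145): print(z,(o+r*(z-o[2])/r[2]).round(0)[:2],end=' ')
    print()
# foot inner top corners seen
for u,v in((260+140/4,140+150/4),(260+282/4,140+198/4)): print(onz(d,u,v,90).round(0))
E
```

```text
100 [568. -80.] 115 [583. -70.] 130 [598. -61.] 145 [614. -51.] 
100 [ 572. -121.] 115 [ 588. -110.] 130 [ 603. -100.] 145 [618. -89.] 
100 [ 570. -100.] 115 [585. -90.] 130 [601. -80.] 145 [616. -70.] 
[ 574. -103.   90.]
[567. -22.  90.]
```

apply_moves(commands=[[[0.1, 0, -0.3, 0.2, 0, 0], [0, 0.35, 0, 0, 0, 0], [0, 0.35, 0, 0, 0, 0], [0, 0.2, 0, 0, 0, 0], [0, 0, 0, 0, 0, 0], [0, 0, 0, 0, 0, 0]]])

```text
clock: 3.53
eef_pos: [631.5, -67.3, 77.3]
tool_rot: [-1.577, 0.006, 1.572]
force: [-0.1, -0.5, 0.2]
width: 29.7
```

```bash
python3 - <<'E'
from h import *
st(); d=cam('scene'); cv2.imwrite('pics/s5.png',cv2.resize(d['image'][140:250,250:370,::-1],None,fx=5,fy=5,interpolation=cv2.INTER_CUBIC)); st()
E
```

```text
{'clock': 3.533, 'eef_pos': [631.53, -67.305, 77.287], 'tool_rot': [-1.577, 0.006, 1.572], 'force': [-0.131, -0.482, 0.197], 'width': 29.681, 'qpos': [0.078, 0.739, -0.032, 1.67, 0.042, 0.726, 1.595]}
{'clock': 3.583, 'eef_pos': [631.409, -67.37, 77.366], 'tool_rot': [-1.577, 0.006, 1.572], 'force': [0.267, 0.143, 0.147], 'width': 29.796, 'qpos': [0.078, 0.739, -0.032, 1.671, 0.042, 0.726, 1.595]}
```

View pics/s5.png

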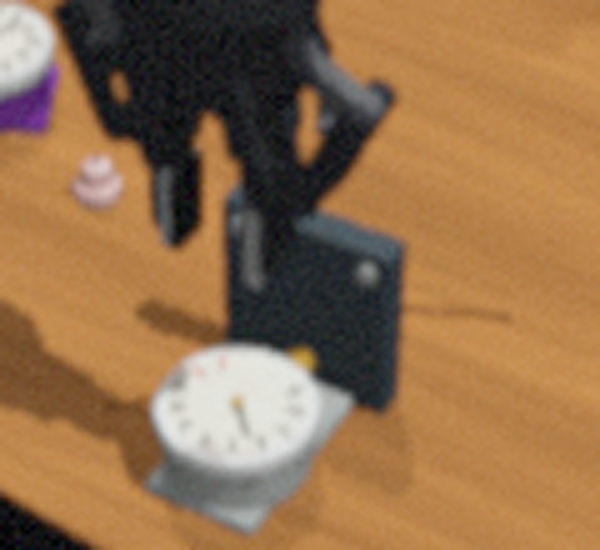

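```bash
python3 - <<'E'
from h import *
d=cam('scene')
for u,v in((303,197.5),(285.6,188.8),(294.3,193.2)):
    o,r=ray(d,u,v)
    for z in (65,77,90,105,115): print(z,(o+r*(z-o[2])/r[2]).round(0)[:2],end=' ')
    print()
E
```

```text
65 [594. -71.] 77 [605. -64.] 90 [617. -56.] 105 [631. -47.] 115 [640. -42.] 
65 [ 590. -116.] 77 [ 602. -108.] 90 [ 614. -100.] 105 [628. -90.] 115 [637. -83.] 
65 [592. -93.] 77 [603. -86.] 90 [616. -78.] 105 [630. -68.] 115 [639. -62.]
```

apply_moves(commands=[[[0.05, 0.2, 0.4, 0, 0, 0], [0, 0.3, 0.3, 0, 0, 0], [0, 0.2, 0, 0, 0, 0], [0, 0, 0, 0, 0, 0], [0, 0, 0, 0, 0, 0]]])

```text
clock: 4.05
eef_pos: [607.0, -66.2, 52.4]
tool_rot: [-1.585, 0.007, 1.571]
force: [-0.8, -0.7, 0.1]
width: 29.8
```

Now pull toward the robot gently, watching force.

apply_moves(commands=[[[0, 0, 0.15, 0, 0, 0], [0, 0, 0.15, 0, 0, 0], [0, 0, 0.15, 0, 0, 0], [0, 0, 0.15, 0, 0, 0], [0, 0, 0, 0, 0, 0]]])

```text
clock: 4.47
eef_pos: [584.0, -66.5, 54.0]
tool_rot: [-1.59, 0.008, 1.571]
force: [-0.1, -0.2, -0.9]
width: 30.1
```

apply_moves(commands=[[[0, 0, 0.15, 0, 0, 0], [0, 0, 0.15, 0, 0, 0], [0, 0, 0.15, 0, 0, 0], [0, 0, 0, 0, 0, 0]]])

```text
clock: 4.8
eef_pos: [564.1, -66.5, 54.1]
tool_rot: [-1.591, 0.008, 1.571]
force: [-0.8, -0.2, -0.2]
width: 30.2
```

```bash
python3 - <<'E'
from h import *
st(); d=cam('scene'); cv2.imwrite('pics/s6.png',cv2.resize(d['image'][140:250,250:370,::-1],None,fx=5,fy=5,interpolation=cv2.INTER_CUBIC)); st()
E
```

```text
{'clock': 4.8, 'eef_pos': [564.112, -66.538, 54.099], 'tool_rot': [-1.591, 0.008, 1.571], 'force': [-0.76, -0.177, -0.199], 'width': 30.219, 'qpos': [0.083, 0.694, -0.03, 1.891, 0.05, 0.538, 1.589]}
{'clock': 4.85, 'eef_pos': [564.994, -66.519, 54.222], 'tool_rot': [-1.592, 0.008, 1.571], 'force': [-0.177, 0.651, -0.384], 'width': 29.833, 'qpos': [0.083, 0.694, -0.03, 1.89, 0.05, 0.538, 1.589]}
```

View pics/s6.png

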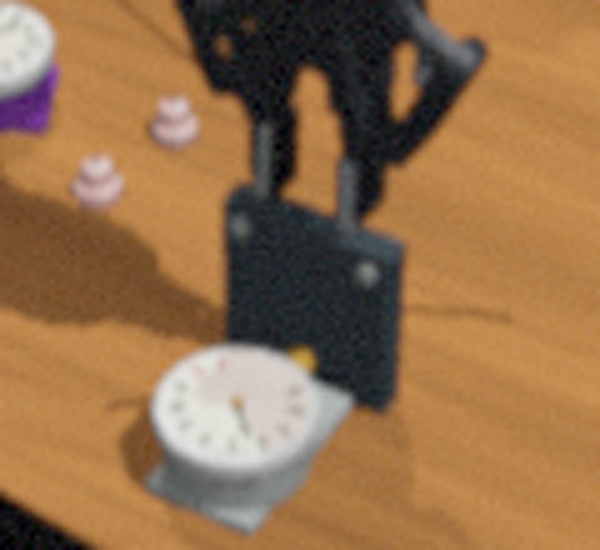

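Eight views used. The tips (about (319,187) and (305,179)) are over the foot's top edge, so they sit about 36 mm higher than the reported TCP. I'll go back behind the foot and go lower.

apply_moves(commands=[[[0, 0, -0.4, 0, 0, 0], [0, 0, -0.4, -0.1, 0, 0], [0, 0, -0.4, -0.1, 0, 0], [0, 0, 0, 0, 0, 0], [0, 0.2, 0, 0, 0, 0], [0, 0.2, 0, 0, 0, 0], [0, 0.1, 0, 0, 0, 0], [0, 0, 0, 0, 0, 0]]])

```text
clock: 5.52
eef_pos: [613.1, -66.7, 33.0]
tool_rot: [-1.607, 0.008, 1.571]
force: [-0.2, -0.1, -0.4]
width: 29.8
```

```bash
python3 - <<'E'
from h import *
st()
E
```

```text
{'clock': 5.517, 'eef_pos': [613.086, -66.683, 32.974], 'tool_rot': [-1.607, 0.008, 1.571], 'force': [-0.193, -0.06, -0.43], 'width': 29.83, 'qpos': [0.078, 0.769, -0.029, 1.781, 0.049, 0.555, 1.587]}
```

apply_moves(commands=[[[0, 0, 0.2, 0.2, 0, 0], [0, 0, 0.2, 0.2, 0, 0], [0, 0, 0.15, 0, 0, 0], [0, 0, 0, 0, 0, 0]]])

```text
clock: 5.85
eef_pos: [586.9, -66.7, 31.5]
tool_rot: [-1.566, 0.007, 1.571]
force: [1.1, -0.3, -1.7]
width: 30.0
```

apply_moves(commands=[[[0, 0, 0.15, 0, 0, 0], [0, 0, 0.1, 0, 0, 0]]])

```text
clock: 6.02
eef_pos: [579.2, -66.7, 32.6]
tool_rot: [-1.572, 0.007, 1.571]
force: [2.0, -0.8, 0.6]
width: 30.1
```

apply_moves(commands=[[[0, 0, 0.15, 0, 0, 0], [0, 0, 0.1, 0, 0, 0]]])

```text
clock: 6.18
eef_pos: [569.2, -66.7, 33.3]
tool_rot: [-1.574, 0.007, 1.571]
force: [0.6, 0.6, -0.8]
width: 29.8
```

```bash
python3 - <<'E'
from h import *
d=cam('scene'); cv2.imwrite('pics/s7.png',cv2.resize(d['image'][140:250,250:370,::-1],None,fx=5,fy=5,interpolation=cv2.INTER_CUBIC)); st()
E
```

```text
{'clock': 6.233, 'eef_pos': [568.158, -66.721, 33.219], 'tool_rot': [-1.573, 0.007, 1.571], 'force': [-0.033, 0.313, 0.963], 'width': 30.069, 'qpos': [0.08, 0.738, -0.027, 1.87, 0.051, 0.532, 1.587]}
```

View pics/s7.png

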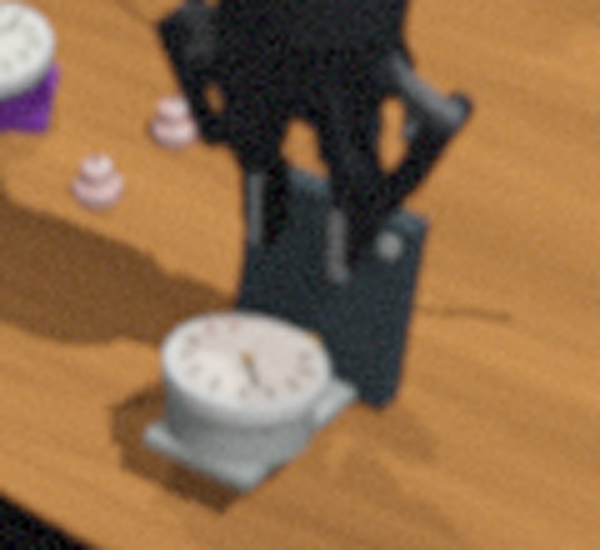

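It is rolling cleanly, at about 15–20° with the fingers on the inner face. I'll continue.

apply_moves(commands=[[[0, 0.03, 0.25, 0, 0, 0], [0, 0.03, 0.25, 0, 0, 0], [0, 0.03, 0.25, 0, 0, 0], [0, 0, 0.2, 0, 0, 0]]])

```text
clock: 6.57
eef_pos: [529.0, -66.8, 29.9]
tool_rot: [-1.574, 0.008, 1.571]
force: [-0.4, 0.5, -0.4]
width: 29.8
```

apply_moves(commands=[[[0, 0, 0.25, 0, 0, 0], [0, 0, 0.25, 0, 0, 0], [0, 0, 0.25, 0, 0, 0], [0, 0, 0.25, 0, 0, 0]]])

```text
clock: 6.9
eef_pos: [483.8, -66.8, 29.7]
tool_rot: [-1.569, 0.008, 1.571]
force: [0.0, -0.0, 0.1]
width: 30.1
```

```bash
python3 - <<'E'
from h import *
d=cam('scene'); cv2.imwrite('pics/s8.png',cv2.resize(d['image'][130:250,240:380,::-1],None,fx=5,fy=5,interpolation=cv2.INTER_CUBIC)); st()
E
```

```text
{'clock': 6.95, 'eef_pos': [480.314, -66.892, 29.519], 'tool_rot': [-1.564, 0.008, 1.571], 'force': [-3.585, 0.027, -0.213], 'width': 29.704, 'qpos': [0.089, 0.672, -0.022, 2.099, 0.06, 0.376, 1.587]}
```

View pics/s8.png

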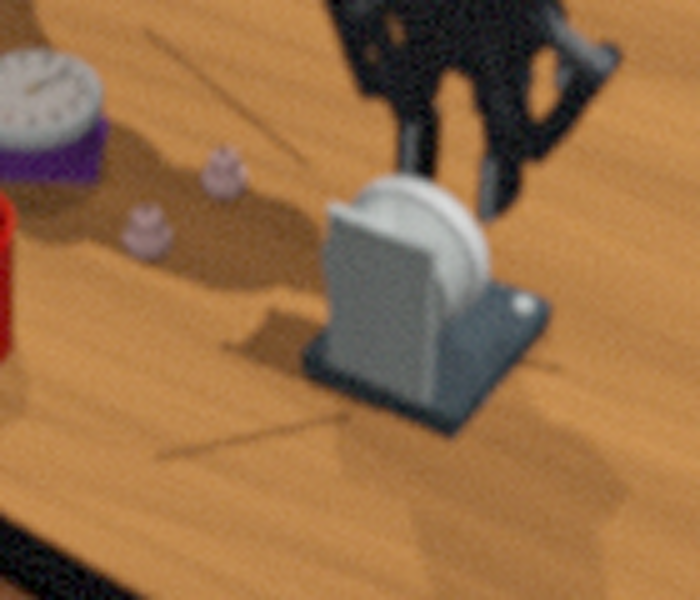

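The gauge stands. I'll measure the foot and back the hand off toward the robot.

apply_moves(commands=[[[0, 0, 0.3, 0, 0, 0], [0.05, 0, 0.35, 0, 0, 0], [0, 0, 0.35, 0, 0, 0], [0, 0, 0, 0, 0, 0], [0, 0, 0, 0, 0, 0]]])

```text
clock: 7.37
eef_pos: [437.5, -65.0, 30.1]
tool_rot: [-1.562, 0.008, 1.571]
force: [0.7, -0.2, -0.3]
width: 29.9
```

```bash
python3 - <<'E'
from h import *
d=cam('scene'); st()
for n,x,y,z in(('heelR top',303,355,16),('heelR bot',306,378,0),('heelL bot',449,435,0),('heelL top',450,416,16),('frontL top',549,302,16)): print(n,onz(d,240+x/5,130+y/5,z).round(1))
cv2.imwrite('pics/s9.png',cv2.resize(d['image'][110:250,240:400,::-1],None,fx=4,fy=4,interpolation=cv2.INTER_CUBIC))
E
```

```text
{'clock': 7.417, 'eef_pos': [437.307, -65.03, 30.068], 'tool_rot': [-1.561, 0.008, 1.571], 'force': [-0.297, -0.626, -0.037], 'width': 29.891, 'qpos': [0.089, 0.642, -0.018, 2.209, 0.065, 0.3, 1.583]}
heelR top [560.8 -98.5  16. ]
heelR bot [558.2 -98.6   0. ]
heelL bot [555.6 -26.7   0. ]
heelL top [559.7 -24.6  16. ]
frontL top [471.7 -23.5  16. ]
```

apply_moves(commands=[[[0.1, 0.3, 0.1, 0, 0, 0], [0, 0.3, 0, 0, 0, 0], [0, 0.3, 0, 0, 0, 0], [0, 0.1, 0, 0, 0, 0], [0, 0, 0, 0, 0, 0], [0, 0, 0, 0, 0, 0]]], claw=40)

```text
clock: 7.92
eef_pos: [439.5, -62.3, -5.1]
tool_rot: [-1.564, 0.01, 1.57]
force: [0.5, 0.2, 0.4]
width: 39.9
```

```bash
python3 - <<'E'
from h import *
d=cam('scene'); st()
cv2.imwrite('pics/s10.png',cv2.resize(d['image'][110:250,240:400,::-1],None,fx=4,fy=4,interpolation=cv2.INTER_CUBIC))
E
```

```text
{'clock': 7.967, 'eef_pos': [439.749, -62.407, -4.96], 'tool_rot': [-1.564, 0.01, 1.57], 'force': [0.514, -0.09, 0.754], 'width': 40.01, 'qpos': [0.159, 0.72, -0.132, 2.217, 0.431, 0.235, 1.208]}
```

View pics/s10.png

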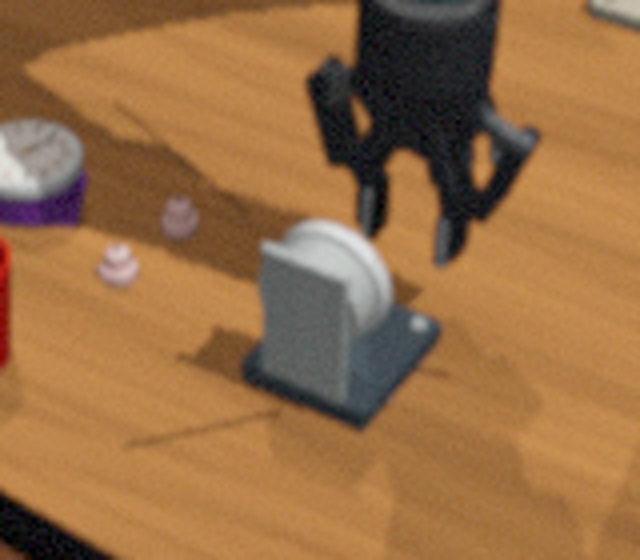

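Eleven views used. The gauge is upright, with its foot front near (430,330) in the crop. The tips are still ~28 mm above the bench and joint 6 is near its limit, so I'll tilt the tool tip toward the robot before descending.

apply_moves(commands=[[[0, -0.1, 0, 0.6, 0, 0], [0, 0, 0, 0.6, 0, 0], [0, 0, 0, 0.6, 0, 0], [0, 0, 0, 0, 0, 0], [0, 0, 0, 0, 0, 0]]])

```text
clock: 8.38
eef_pos: [440.6, -61.6, 0.8]
tool_rot: [-1.402, 0.009, 1.569]
force: [-0.9, 0.2, -0.2]
width: 40.0
```

```bash
python3 - <<'E'
from h import *
st()
E
```

```text
{'clock': 8.383, 'eef_pos': [440.605, -61.589, 0.826], 'tool_rot': [-1.402, 0.009, 1.569], 'force': [-0.898, 0.25, -0.151], 'width': 40.027, 'qpos': [0.224, 0.764, -0.248, 2.048, 0.36, 0.545, 1.271]}
```

apply_moves(commands=[[[0, 0.25, -0.04, 0, 0, 0], [0, 0.2, -0.03, 0, 0, 0], [0, 0, 0, 0, 0, 0], [0, 0, 0, 0, 0, 0]]])

```text
clock: 8.72
eef_pos: [438.3, -61.9, -18.9]
tool_rot: [-1.403, 0.01, 1.57]
force: [0.4, -0.4, -0.3]
width: 40.3
```

apply_moves(commands=[[[0, 0.1, -0.02, 0, 0, 0], [0, 0.05, -0.01, 0, 0, 0], [0, 0, 0, 0, 0, 0]]])

```text
clock: 8.97
eef_pos: [436.9, -61.8, -25.8]
tool_rot: [-1.402, 0.01, 1.571]
force: [-0.4, -0.1, 0.7]
width: 40.2
```

```bash
python3 - <<'E'
from h import *
d=cam('scene'); st(); cv2.imwrite('pics/s11.png',d['image'][:,:,::-1])
# finger tips: dark pixels lowest rows right of the gauge foot
g=d['image'].max(2)[150:215,325:385]
for r in g[::2]: print(''.join('#' if v<45 else '+' if v<75 else '.' if v<110 else ' ' for v in r))
E
```

```text
{'clock': 9.017, 'eef_pos': [436.908, -61.852, -25.653], 'tool_rot': [-1.402, 0.01, 1.571], 'force': [-0.055, -0.36, -0.509], 'width': 39.664, 'qpos': [0.206, 0.81, -0.22, 2.063, 0.385, 0.482, 1.249]}
############################++..+                           
#############################++.                            
##############################+..                           
##############################+++..      ..+                
#############################+   +++..     .                
########+     .+###########++.   .+#+++....                 
+#######.        .#######+++#.   ..+###++.                  
 +#######+        +##########+    .#####+                   
  .+#####+         +##+######+.   +####.                    
     .+##+          .+#######+#+.+####.                     
       .+#            +#############+                       
         .            .############.                        
                      .+#########+.                         
                      ..+#####...                           
                      ..++###.               
[... 361 characters left out ...]
                    
  .. .............    ...                                   
  ....................++.                                   
  ...................++.                                    
...................++.                                      
 .................+.                                        
 ...............++.                                         
..............++.                                           
 ...........++.                                             
...........++                                               
.........++.                                                
++++....+.                                                  
##++#++.
```

```bash
python3 - <<'E'
from h import *
d=cam('scene'); o,r=ray(d,349.5,184.5)
for z in(0,8,16,24,32): print(z,(o+r*(z-o[2])/r[2]).round(0)[:2])
E
```

```text
0 [437. -42.]
8 [445. -38.]
16 [454. -34.]
24 [462. -30.]
32 [471. -26.]
```

apply_moves(commands=[[[0, 0.1, -0.02, 0, 0, 0], [0, 0.05, -0.01, 0, 0, 0], [0, 0, 0, 0, 0, 0]]])

```text
clock: 9.32
eef_pos: [438.0, -62.0, -31.8]
tool_rot: [-1.403, 0.01, 1.57]
force: [-0.1, 0.7, 0.2]
width: 40.0
```

apply_moves(commands=[[[0, 0.07, -0.02, 0, 0, 0], [0, 0, 0, 0, 0, 0]]])

```text
clock: 9.48
eef_pos: [438.4, -62.0, -35.0]
tool_rot: [-1.404, 0.01, 1.57]
force: [0.2, -0.7, 0.1]
width: 39.9
```

apply_moves(commands=[[[0, -0.03, -0.2, 0, 0, 0], [0, -0.03, -0.2, 0, 0, 0], [0, -0.03, -0.2, 0, 0, 0], [0, -0.03, -0.2, 0, 0, 0]]])

```text
clock: 9.82
eef_pos: [461.4, -63.0, -35.2]
tool_rot: [-1.382, 0.013, 1.57]
force: [-8.1, 0.3, 8.9]
width: 39.7
```

```bash
cat > g.py <<'E'
from h import *
# plate/foot rear: light grey plate + dark foot seen in the scene view
d=cam('scene'); st(); im=d['image'][:,:,::-1]
cv2.imwrite('pics/last.png',im)
hsv=cv2.cvtColor(im,cv2.COLOR_BGR2HSV)
m=((hsv[...,1]<60)&(hsv[...,2]>95)).astype(np.uint8); m[:120]=0;m[260:]=0;m[:,:240]=0;m[:,400:]=0
n,l,s,c=cv2.connectedComponentsWithStats(m); k=1+s[1:,4].argmax(); print('grey blob',s[k],c[k].round(1))
x,y,w,h,_=s[k]
u0,v0=x-8,y+h-34
g=im.max(2)[v0:v0+56,u0:u0+75]
for i,r in enumerate(g): print(v0+i if i%5==0 else '   ',''.join('#' if v<50 else '+' if v<80 else '.' if v<115 else ' ' for v in r))
print('u0',u0)
E
python3 g.py
```

```text
{'clock': 9.867, 'eef_pos': [463.59, -62.953, -35.376], 'tool_rot': [-1.385, 0.013, 1.57], 'force': [-4.574, -0.324, 4.539], 'width': 39.981, 'qpos': [0.207, 0.852, -0.231, 1.974, 0.374, 0.549, 1.265]}
grey blob [301 168  34  46 932] [317. 188.]
180         .........                              .##############.            
            ...........                             +############+             
           ................                         +############.             
            .................                       .###########.              
            ....................                    .##########+               
185        ......................                   .++######++.               
            .....................                   ..+#####+..                
            .....................                   ..+####+.                  
            .....................                   ..+####+                   
            .....................                  ...+###+.                   
190          .....................           .+.....+.
[... 2932 characters left out ...]
                                                     
                                                                               
                                                                               
230                                                                            
                                                                               
                                                                               
                                                                               
                                                                               
235                                                                            
u0 293
```

apply_moves(commands=[[[0, -0.13, -0.2, 0, 0, 0], [0, -0.04, -0.2, 0, 0.1, 0], [0, -0.04, -0.2, 0, 0.1, 0], [0, -0.04, -0.2, 0, 0.1, 0]]])

```text
clock: 10.2
eef_pos: [489.4, -63.4, -31.5]
tool_rot: [-1.365, 0.019, 1.542]
force: [-4.8, 1.1, 3.7]
width: 39.9
```

apply_moves(commands=[[[0, -0.04, -0.2, 0, 0.1, 0], [0, -0.04, -0.2, 0, 0.1, 0], [0, -0.04, -0.2, 0, 0.1, 0], [0, -0.04, -0.2, 0, 0.1, 0]]])

```text
clock: 10.53
eef_pos: [515.3, -64.0, -31.3]
tool_rot: [-1.346, 0.028, 1.505]
force: [-6.8, -0.0, 5.5]
width: 40.0
```

```bash
python3 g.py
```

```text
{'clock': 10.583, 'eef_pos': [517.868, -63.947, -31.46], 'tool_rot': [-1.35, 0.028, 1.504], 'force': [-3.323, -0.1, 2.122], 'width': 39.878, 'qpos': [0.201, 0.9, -0.244, 1.782, 0.317, 0.725, 1.263]}
grey blob [284 181  36  48 949] [300.7 201.6]
195 .     .............                                +#############+         
     .  .  ..............                              .############+.         
    .  .   .................                            +##########+.          
      ........................                          +##########.           
        . .....................                         ++########+            
200      .  ....................                        +++######+.            
            ....................                        .++#####+.             
            ....................              ..        ..+####+               
            ....................              .++.     ...+###+                
            ....................              .++++.....+.++##.                
205         ....................             .+#+++++++
[... 2931 characters left out ...]
                                                     
                                                                               
                                                                               
245                                                                            
                                                                               
                                                                               
                                                                               
                                                                               
250                                                                            
u0 276
```

apply_moves(commands=[[[0, -0.05, -0.2, -0.1, 0.1, 0], [0, -0.05, -0.2, -0.1, 0.1, 0], [0, -0.05, -0.2, -0.1, 0.05, 0], [0, -0.05, -0.2, -0.1, 0, 0], [0, -0.05, -0.2, -0.1, 0, 0], [0, -0.05, -0.2, 0, 0, 0], [0, -0.05, -0.2, 0, 0, 0], [0, -0.05, -0.2, 0, 0, 0]]])

```text
clock: 11.25
eef_pos: [585.1, -69.3, -30.0]
tool_rot: [-1.39, 0.033, 1.481]
force: [-2.4, 0.1, -1.3]
width: 39.6
```

```bash
python3 g.py; python3 -c "
from h import *
d=cam('scene')
for u,v in((281,220),(312,235)): print(onz(d,u,v,0))"
```

```text
{'clock': 11.3, 'eef_pos': [588.128, -69.477, -29.843], 'tool_rot': [-1.394, 0.032, 1.481], 'force': [0.653, -0.342, -1.1], 'width': 39.702, 'qpos': [0.194, 0.941, -0.243, 1.621, 0.306, 0.799, 1.273]}
grey blob [ 261  199   37   49 1024] [278.9 219.8]
214 .       ...........                                    .+############.     
           ..............                                   +###########.      
            ...............                     .           .+#########+       
            .................                   ..          ..++######+        
            ...................                 .+.         ..++#####+.        
219          ...................                .++.        ...+####+.         
            ....................                .+#++..     ..++####.          
            ....................                .+#+++++.......+###.           
             ...................                .+##+#++++.++.++##.            
             ...................                +##+#+++++++++++++             
224          ...................               .
[... 3023 characters left out ...]
#########+.                                     
    .++++....   ....+####################+.                                    
264   .++++..... ....+#####################+.                                  
        .+++...    ...++#####################+.                                
         .++++....  ....++####################+.                               
          .+++++....  ....+#####################+.                             
            .++++..........++#####################+.                           
269           .++++....  ....+#####################+.                          
u0 253
[ 619.3865941  -111.02898542    0.        ]
[621.53555171 -31.5602314    0.        ]
```

```bash
cat > e.py <<'E'
import sys
from h import *
d=cam('scene'); a=list(map(float,sys.argv[1:]))
H=[onz(d,*a[0:2],0),onz(d,*a[2:4],0)]; S=[onz(d,*a[4:6],26),onz(d,*a[6:8],26)]
print('heelR,L',np.round(H,1).tolist()); k=(S[1]-S[0])[0]/(S[1]-S[0])[1]
print('strip at heel y (scene):',[round(S[0][0]+k*(h[1]-S[0][1]),1) for h in H],'(top):',[round(723.6+.0874*h[1],1) for h in H],'slope',round(k,4))
E
python3 e.py 262 239.5 289 255 259.5 242.5 289.5 265
```

```text
heelR,L [[686.9, -112.0, 0.0], [692.2, -41.9, 0.0]]
strip at heel y (scene): [np.float64(711.2), np.float64(725.0)] (top): [np.float64(713.8), np.float64(719.9)] slope 0.1976
```

apply_moves(commands=[[[0, -0.04, -0.2, 0, 0, 0], [0, -0.04, -0.2, 0, 0, 0], [0, -0.03, -0.1, 0, 0, 0]]])

```text
clock: 11.65
eef_pos: [604.7, -71.2, -29.1]
tool_rot: [-1.389, 0.033, 1.481]
force: [-1.6, 0.8, -1.5]
width: 39.9
```

apply_moves(commands=[[[0, -0.02, -0.1, 0, 0, 0], [0, -0.02, -0.1, 0, 0, 0]]])

```text
clock: 11.82
eef_pos: [605.5, -71.7, -29.0]
tool_rot: [-1.373, 0.035, 1.482]
force: [-11.5, 2.1, 7.2]
width: 40.0
```

apply_moves(commands=[[[0, -0.02, -0.1, 0, 0, 0], [0, -0.02, -0.1, 0, 0, 0]]])

```text
clock: 11.98
eef_pos: [604.6, -71.7, -28.5]
tool_rot: [-1.354, 0.036, 1.483]
force: [-9.3, 1.4, 5.4]
width: 40.0
```

```bash
python3 g.py
```

```text
{'clock': 12.033, 'eef_pos': [604.562, -71.677, -28.575], 'tool_rot': [-1.353, 0.036, 1.483], 'force': [-9.046, 0.874, 5.689], 'width': 39.898, 'qpos': [0.191, 0.978, -0.25, 1.52, 0.292, 0.905, 1.297]}
grey blob [253 206  37  47 985] [271.6 225.5]
219         .........                          ++           .##############.   
             ..........                        ..            +############.    
            ............                                     +###########.     
             .............                      .            ++#########+      
            ................                    ...          .++########.      
224          .................                   ++.         .+++######.       
             ...................                 +#+..       .+.+#####.        
             ...................                 +++++..     ..++####.         
             ...................                 ++#+++++.......++#+.          
             ...................                 .####++++++.++..##+           
229          ....................                +##
[... 2934 characters left out ...]
......++####################+.                       
                  .++++++.........+#####################+.                     
                    .+++++.........++#####################+.                   
269                   .+++++.........+#####################+.                  
                       ..++++..........+#####################+.                
                         .+++++.........++#####################+.              
                          .+++++..........++####################++.            
                            .+++++.........++#####################+..          
274                           .+++++.........++#####################+.         
u0 245
```

apply_moves(commands=[[[0, -0.05, -0.25, -0.2, 0, 0], [0, -0.05, -0.3, -0.2, 0, 0], [0, -0.05, -0.3, 0, 0, 0], [0, -0.05, -0.3, 0, 0, 0]]])

```text
clock: 12.37
eef_pos: [602.1, -71.9, -27.4]
tool_rot: [-1.289, 0.043, 1.489]
force: [-24.3, 3.0, 18.6]
width: 39.9
```

Firm contact at 24 N. I'll back off and check from above.

apply_moves(commands=[[[0, 0.02, 0.25, 0, 0, 0], [0, 0.03, 0.4, -0.5, 0, 0], [0, 0, 0.6, -0.5, 0, 0], [0, -0.05, 0.6, -0.5, 0, 0], [0, -0.2, 0.6, 0, 0, 0], [0, -0.6, 0.5, 0, 0, 0], [0, -0.8, 0.5, 0, 0, 0], [0, -0.8, 0.5, 0, 0, 0]]])

```text
clock: 13.03
eef_pos: [459.1, -53.6, 96.2]
tool_rot: [-1.428, 0.04, 1.489]
force: [1.3, -1.1, -0.0]
width: 40.2
```

apply_moves(commands=[[[0.6, -0.8, 0.3, 0, 0, 0], [0.9, -0.6, 0.3, 0, 0, 0], [0.9, -0.3, 0, 0, 0, 0], [0.9, 0, 0, 0, 0, 0], [0.9, 0, 0, 0, 0, 0], [0.9, 0, 0, 0, 0, 0], [0.9, 0, 0, 0, 0, 0], [0, 0, 0, 0, 0, 0]]])

```text
clock: 13.7
eef_pos: [478.4, 200.4, 172.9]
tool_rot: [-1.468, 0.028, 1.479]
force: [0.2, 0.7, 0.6]
width: 39.8
```

```bash
python3 - <<'E'
from h import *
st(); d=cam('top')['image'][110:230,270:400,::-1]; e=cam('scene')['image'][180:280,230:330,::-1]
o=np.zeros((400,800,3),np.uint8); o[:369,:400]=cv2.resize(d,(400,369),interpolation=cv2.INTER_CUBIC); o[:,400:]=cv2.resize(e,(400,400),interpolation=cv2.INTER_CUBIC)
cv2.imwrite('pics/final.png',o)
E
```

```text
{'clock': 13.7, 'eef_pos': [478.404, 200.406, 172.887], 'tool_rot': [-1.468, 0.028, 1.479], 'force': [0.237, 0.741, 0.648], 'width': 39.813, 'qpos': [-0.196, 0.544, -0.355, 1.794, 0.18, 0.941, 0.851]}
```

View pics/final.png

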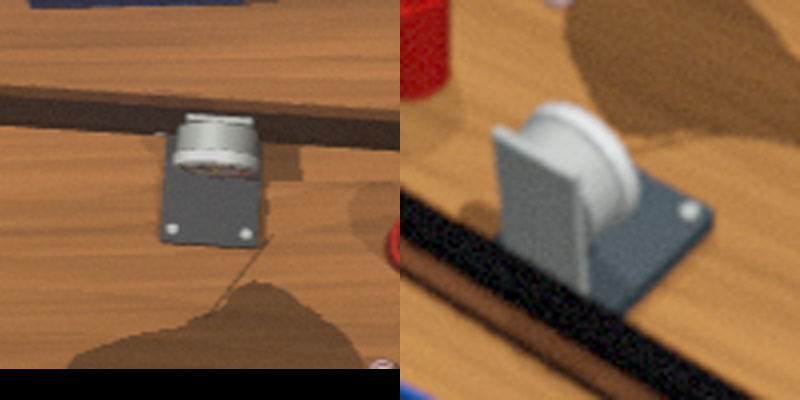

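```bash
python3 - <<'E'
from h import *
d=cam('top'); s=130/400
n=np.array([1,-.0874]); n/=np.linalg.norm(n)
P=[onz(d,270+u*s-.3,110+v*s-.3,16)[:2] for u,v in((161,239),(261,246))]
for p in P: q=p+90*n; print(p.round(1),'heel dist to strip',((q[0]-723.6-.0874*q[1])*n[0]).round(1))
print('slope',((P[0]-P[1])[0]/(P[0]-P[1])[1]).round(3))
# other objects: colour centroids now vs start
a=cv2.imread('pics/top0.png').astype(int); b=d['image'][:,:,::-1].astype(int)
for nme,u,v in(('t1',394,231),('t2',393,254),('t3',230,222),('t4',233,246),('body',240,195),('cup',407,188)):
    w=14; A=a[v-w:v+w,u-w:u+w].astype(np.float32).mean(2); B=b[v-w:v+w,u-w:u+w].astype(np.float32).mean(2); print(nme,np.round(cv2.phaseCorrelate(A,B),2).tolist(), abs(A-B).mean().round(1))
st()
E
```

```text
[631.1 -35. ] heel dist to strip 0.9
[ 623.4 -116.4] heel dist to strip 0.3
slope 0.094Traceback (most recent call last):
  File "<stdin>", line 10, in <module>
    return _wrapfunc(a, 'round', decimals=decimals, out=out)
    return _wrapit(obj, method, *args, **kwds)
    conv = _array_converter(obj)
ValueError: setting an array element with a sequence. The requested array has an inhomogeneous shape after 1 dimensions. The detected shape was (2,) + inhomogeneous part.
```

Both heel ends are within about 1 mm of the strip and parallel to it. The robot never came near the loose objects and is clear now, so I'm handing in.

```bash
python3 -c "
from h import *
st(); print(finish_job())"
```

```text
{'clock': 13.85, 'eef_pos': [477.993, 190.279, 172.011], 'tool_rot': [-1.465, 0.037, 1.471], 'force': [-0.09, 0.107, 0.292], 'width': 40.147, 'qpos': [-0.188, 0.543, -0.347, 1.8, 0.183, 0.944, 0.854]}
the job is handed in; nothing more can be done
None
```

I rolled the gauge onto its foot with the fingertips, pushed it along the bench by the front of its foot, and pressed it against the strip at about 24 N. I then backed the arm clear and handed the job in at about 13.9 s; no verdict was reported.

**Last checks:** The top view puts both ends of the foot's rear edge within about 1 mm of the strip. The foot's front edge slopes 0.094 against the strip's 0.087. The gauge looks upright with the dial facing the robot, and the arm touched nothing.

**Failed or disagreed:**
- The numeric check that the tips, nozzle body and cup had not moved crashed and was not rerun. I relied on the arm's path staying well clear of them.
- The pictures showed the fingertips about 30–36 mm higher than the reported TCP. My first pull passed over the top of the foot without touching it, so I set heights from the pictures and the force reading after that.

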